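# Hand-pushed tracking shot on a camera slider

## Robot

A 6-joint arm with a two-finger parallel gripper is mounted at the origin on the work surface. World frame = base frame: x ahead of the robot, y to its left, z up, the work surface at z = 0. Lengths are in mm, angles in rad, forces in N, time in s.
With the tool pointing down it reaches from about 275 to 1000 mm from the base axis. Payload 8.4 kg.
Tool frame: the origin (TCP) lies between the finger pads, 19 mm behind the fingertips; this is the grasp point; z points along the fingers, y is the direction in which the jaws open and shut (so a half turn about z gives the same grasp; the last joint's range is limited). The gripper opens to 85 mm and grips with 20 to 120 N. Pads are 22 mm wide; open, the fingers measure 114 mm over their backs; the gripper's body (76 mm by 85 mm) begins 54 mm behind the grasp point. The pads swing forward as they close: fully open they stand 13 mm farther back than shut.
Start: joints at [1.232, 0.353, 1.633, -0, 1.155, -0.002], TCP at [206.542, 589.889, 249.981] pointing down, gripper open.
Joint ranges: [-2.63, 2.63], [-0.92, 2.1], [0.06, 2.66], [-1.3, 4.44], [0, 2.69], [-3.02, 3.02]. Speed limits (rad/s): [2.22, 2.22, 2.79, 3.14, 3.14, 3.14].

## Interface

Orientations are given as [roll, pitch, yaw] about the fixed x, y, z axes, in that order (R = Rz(yaw) Ry(pitch) Rx(roll)).
In Python, from rig import * gives the robot as it stands.
- The arm moves only by the tool play_rows, never from a script. Its argument "moves" is a list of rows, each a list of 3 entries, a list of its own where there are three numbers: the shift along the tool's x, y, z in m, then the turn, a rotation vector about the tool's x, y, z in rad, then the opening in per cent of the stroke, from 0 (shut) to 100 (fully open). In form: [[[x, y, z], [rx, ry, rz], fingers], ...]. A call has 1 to 20 rows; each row shifts and turns the commanded pose from where the row before left it, along the tool's axes as they then stand; what a row does not reach is not made up. A row lasts 1/10 s, in which the tool goes at most 50 mm and 8.59 degrees, less where a joint would pass 70% of its speed; a pose out of reach is approached as far as the arm can. A call is refused whole if a number of a shift passes 0.05 or a number of a turn 0.15, either way. A call with a gripper value outside its range is refused whole. The fingers move at their own pace and stop on an object; "squeeze" is the grip in N (left out, the last holds). Time passes only in rows, so rows that do not move let the fingers close. It gives the time, the measured TCP pose, the force and the opening at its end, in the units of the state.
- sense(): the state, without advancing time (a new reading comes with each control period).
- grab_frame(name): name is "side" or "top"; returns a dict with "pixels" (420x560x3 uint8, red, green, blue), "intrinsics" (3x3 intrinsics, pixels), "R" (3x3) and "t" (3): a world point X has camera coordinates R X + t. Camera axes: x right, y down, z forward; pixel columns grow to the right and rows downward; lengths in mm; the calibration is good to about 2 mm. A picture is of the moment at which its call begins. There is no depth.
- sign_off(): hands the job in, once; it reports no verdict.
The state is a dict: "clock": time; "qpos": joint angles; "qvel": joint speeds; "joint_efforts": joint torques, N m; "eef_pos": TCP position; "tcp_rot": TCP orientation; "contact_force": force on the tool from outside, world axes, zero at the start; "wrist_torque": the same for the moment, N m; "opening": opening from 0.0 (shut) to 1.0 (fully open).
Only numpy, scipy, OpenCV 4.12 (cv2) and the standard library are available. Lean on these libraries where they do the work, as an engineer would, in place of code of your own. Each camera call takes 0.05 s, during which the arm holds its last target. There are 200 camera calls.

## Task

Make the tracking shot with the camera slider: take the carriage by its red push grip, draw it back to one end of the rails, set it gliding gently towards the other end and let go. For four seconds of that free glide ride along with the open gripper close round the grip, without touching the carriage, so that the picture is free of shake; then catch it by the grip before it reaches the bumpers, park it on the white mark at either end of the rails and let go. The carriage must never touch the bumpers, and the wooden car, the glue bottle and the glue gun stay as they are.

Things in the scene. Friction and masses are not known exactly. Their poses are not given: they have to be found in the camera images.
- slider: Camera slider, fixed: two steel rods 940 mm long, 80 mm apart, in black end blocks. Origin on the table under the middle; y runs along the rods, x across, z up. Rubber bumpers stop the carriage when its origin is at y = +0.36 or -0.36 m. On the dark bar between the rods a white parking mark lies at y = +0.31 and one at y = -0.31. The slider stands elsewhere and turned a little in each run.
- carriage: Carriage on ball bearings, free only to slide along the slider's y. Origin between the rods, 42 mm above the table, under the grip; axes as the slider's; its y in the slider's frame is its place on the rails (at rest between -0.2 and 0.2 at the start). Plate 110 mm square, top 26 mm above the origin; small grey camera on its +x side, 65 to 106 mm from the middle, up to 76 mm above the origin.
- handle_grip (a point): Point in the red push grip on the carriage, 108 mm above the carriage's origin (150 mm above the table). The grip is 30 mm wide (x), 40 mm long (y), 76 to 130 mm above the origin, on a thin post. Hold it across x with the fingers pointing down. Fingers open 75 mm or more, tool point here, pass beside it and above the camera. When riding along, keep the tool point within 20 mm of this point.
- rail_mid (a point): Middle of the slider, on the dark bar, 20 mm above the table. How the carriage glides: mass 0.9 kg nominal (0.6 to 1.45 with other cameras), viscous drag 0.12 N s/m, dry friction 0.004 N. Let go at 0.15 m/s it glides in 4 s about 0.43 m (light 0.36, heavy 0.49) and is then down to about 0.07 m/s (0.045 light, 0.095 heavy). The shot counts while it does more than 0.03 m/s.
- wood_car: Bystander, the thing filmed: wooden car with a blue cabin, 150 mm long, 71 mm wide, 62 mm high. Origin at its base. Leave it alone.
- glue_bottle: Bystander: upright white glue bottle with an orange cap, 52 mm in diameter, 120 mm high. Origin at its base. Leave it standing.
- glue_gun: Bystander: blue glue gun lying on its side, barrel 130 mm long, 36 mm high, grip 100 mm to one side. Origin under the middle of its barrel. Leave it lying.

How it is judged:
By the outcome, as a careful person would: the job done as asked, in the order asked, and still so for the second after the job is handed in, with the robot touching nothing.
It also fails if it takes over 50 s, if anything falls off the work surface, if the arm or the gripper's body presses on something with over 40 N, if the wrist force passes 120 N, or if a joint passes its speed limit or range.

## Working session

There is one attempt and no reset: what is moved stays moved. The work goes in short steps, Python scripts to look and compute and a tool call to move; the robot and the scene stay as the last step left them, time stands still between calls to the robot, and variables do not carry over. Pictures are saved under pics/ and viewed, about 8 in all and at most 12, crops included, and the job is handed in when it is done.

Besides the shell and the picture viewer there is one more tool, called after "Call:" by a JSON object that holds its "api" and its "payload". play_rows: Moves the arm, as the interface text tells. Its arguments: {"type":"object","properties":{"moves":{"type":"array"},"squeeze":{"type":"number"}},"required":["moves"]}

```bash
ls; mkdir -p pics; python3 - <<'E'
from rig import *
import cv2
s=sense(); print({k:s[k] for k in('clock','eef_pos','tcp_rot','opening')})
for n in("side","top"):
    f=grab_frame(n); cv2.imwrite(f"pics/{n}0.png",f["pixels"][:,:,::-1]); print(n,f["intrinsics"],f["R"],f["t"])
    import numpy as np; np.savez(f"pics/{n}0.npz",**f)
E
```

```text
pics
{'clock': 0.0, 'eef_pos': array([206.40876365, 589.43685757, 249.25699794]), 'tcp_rot': array([-3.14017509e+00,  3.13558850e-05,  2.80477106e+00]), 'opening': 0.9970739473839736}
side [[536.00502473   0.         277.1632644 ]
 [  0.         536.00502473 212.68471008]
 [  0.           0.           1.        ]] [[-0.98113418 -0.19173297  0.02478297]
 [-0.1291479   0.55462215 -0.82201891]
 [ 0.14386294 -0.80971151 -0.56892066]] [637.16821299 170.22930455 928.96127498]
top [[401.62207659   0.         277.34369976]
 [  0.         401.62207659 204.15266632]
 [  0.           0.           1.        ]] [[ 0.00410742 -0.9999851  -0.00359597]
 [-0.99079952 -0.00358318 -0.13529036]
 [ 0.13527546  0.00411858 -0.99079947]] [ 11.19101568 647.7115361  702.17913774]
```

View pics/top0.png

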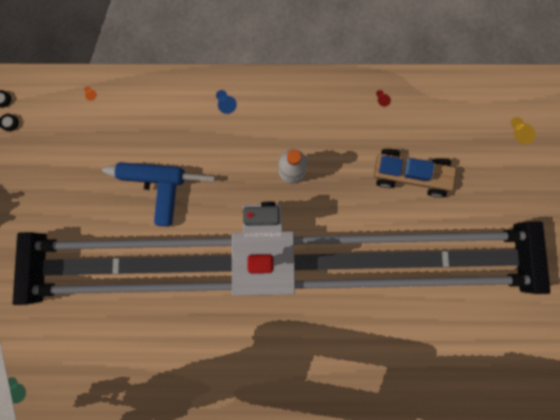

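View pics/side0.png

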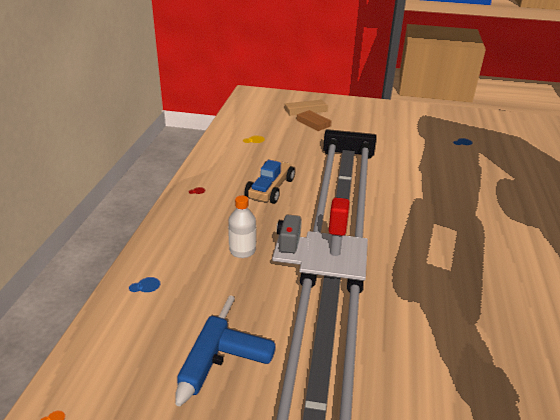

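The top view shows the slider lying along world y. Its marks are near pixels (116,266) and (445,258), and the red grip is near (260,264). The small camera faces world +x, so slider +y is to the left. In the side view the grip is near (340,215) and one mark near (345,178). The bystanders are all on the +x side.

```bash
cat > h.py <<'E'
import numpy as np, cv2
def blob(m,box,amin=15):
    x0,y0,x1,y1=box; k=np.zeros(m.shape,np.uint8); k[y0:y1,x0:x1]=m[y0:y1,x0:x1]
    n,l,s,c=cv2.connectedComponentsWithStats(k); i=1+np.argmax(s[1:,4]); return c[i],s[i]
def red(p):
    p=p.astype(int); return ((p[...,0]>110)&(p[...,1]<50)&(p[...,2]<50)).astype(np.uint8)
def ray(f,uv):
    d=f["R"].T@np.linalg.inv(f["intrinsics"])@np.array([uv[0],uv[1],1.]); return -f["R"].T@f["t"],d
def onplane(f,uv,z):
    c,d=ray(f,uv); return c+d*(z-c[2])/d[2]
def tri(f,a,g,b):
    c1,d1=ray(f,a); c2,d2=ray(g,b)
    s=np.linalg.lstsq(np.c_[d1,-d2],c2-c1,rcond=None)[0]
    p,q=c1+s[0]*d1,c2+s[1]*d2; return (p+q)/2,np.linalg.norm(p-q)
E
python3 - <<'E'
from h import *
T=dict(np.load('pics/top0.npz'));S=dict(np.load('pics/side0.npz'))
w=lambda p:((p.min(2)>115)&(p.max(2).astype(int)-p.min(2)<40)).astype(np.uint8)
for nm,b in(("L",(100,255,130,278)),("R",(435,248,455,270))):
    c,s=blob(w(T["pixels"]),b); print(nm,c,s,onplane(T,c,20))
for nm,b in(("far",(335,170,356,188)),("near",(302,395,332,418))):
    c,s=blob(w(S["pixels"]),b); print("side",nm,c,s,onplane(S,c,20))
ct,st=blob(red(T["pixels"]),(200,230,320,300)); cs,ss=blob(red(S["pixels"]),(320,190,355,245))
print(ct,st,cs,ss,tri(T,ct,S,cs), onplane(T,ct,172), onplane(T,ct,160))
# top of red in side: upper edge mid ; lower edge
E
```

```text
L [115.13333333 265.53333333] [113 259   5  14  45] [533.25825598 318.57760579  20.        ]
R [444.82978723 258.74468085] [443 253   5  13  47] [ 548.46358959 -301.61701484   20.        ]
side far [344.63636364 177.24242424] [339 176  13   4  33] [ 549.232745   -296.86725958   20.        ]
side near [315.4057971  405.02173913] [305 401  22   9 138] [533.68323997 321.76282745  20.        ]
[259.16272966 263.64041995] [248 255  23  18 381] [338.47527911 216.02551834] [329 198  20  38 627] (array([540.15219423,  41.59086887, 143.42837223]), np.float64(1.6428285598425565)) [539.66131985  40.17420844 172.        ] [539.52280121  40.75428796 160.        ]
```

Call:
{"api": "play_rows", "payload": {"moves": [[[0,0,0],[0,0,0.1344],100],[[0,0,0],[0,0,0.1344],100],[[0,0,0],[0,0,0.1344],100],[[0,0,0],[0,0,0.1344],100],[[0,0,0],[0,0,0.1344],100],[[0,0,0],[0,0,0.1344],100],[[0,0,0],[0,0,0.1344],100],[[0,0,0],[0,0,0.1344],100],[[0,0,0],[0,0,0.1344],100],[[-0.02,0.01,0],[0,0,0],100],[[-0.035,0.02,0],[0,0,0],100],[[-0.035,0.02,0],[0,0,0],100],[[-0.035,0.02,0],[0,0,0],100],[[-0.035,0.02,0],[0,0,0],100],[[-0.035,0.02,0],[0,0,0],100],[[-0.035,0.02,0],[0,0,0],100],[[-0.035,0.02,0],[0,0,0],100],[[-0.035,0.02,0],[0,0,0],100],[[-0.035,0.02,0],[0,0,0],100],[[-0.035,0.02,0],[0,0,0],100]]}}

```text
clock: 2.1
eef_pos: [425.9, 223.5, 249.9]
tcp_rot: [-3.141, 0.0, 1.595]
contact_force: [0.9, 0.7, -0.9]
opening: 1.0
```

Call:
{"api": "play_rows", "payload": {"moves": [[[-0.035,0.02,0],[0,0,0],100],[[-0.035,0.02,0],[0,0,0],100],[[-0.035,0.02,0],[0,0,0],100],[[-0.035,0.02,0],[0,0,0],100],[[-0.03,0.02,0],[0,0,0],100],[[-0.017,0.01,0],[0,0,0],100],[[0,0,0],[0,0,0],100],[[0,0,0],[0,0,0],100]]}}

```text
clock: 2.9
eef_pos: [539.5, 40.9, 249.6]
tcp_rot: [-3.14, -0.0, 1.594]
contact_force: [0.2, 0.7, 0.1]
opening: 1.002
```

Call:
{"api": "play_rows", "payload": {"moves": [[[0,0,0.01],[0,0,0],100],[[0,0,0.02],[0,0,0],100],[[0,0,0.02],[0,0,0],100],[[0,0,0.02],[0,0,0],100],[[0,0,0.02],[0,0,0],100],[[0,0,0.01],[0,0,0],100],[[0,0,0],[0,0,0],100],[[0,0,0],[0,0,0],100]]}}

```text
clock: 3.7
eef_pos: [540.1, 41.3, 150.3]
tcp_rot: [3.141, -0.0, 1.596]
contact_force: [-0.6, 0.6, -0.3]
opening: 1.0
```

```bash
python3 - <<'E'
from rig import *
from h import *
s=sense();print(s['clock'],s['eef_pos'])
fs={n:grab_frame(n) for n in("side","top")}
for n in fs: np.savez(f"pics/{n}1.npz",**fs[n])
a=fs["side"]["pixels"][130:330,180:460];b=fs["top"]["pixels"][130:330,140:420]
cv2.imwrite("pics/c1.png",cv2.resize(np.hstack([a,b]),(800,286),interpolation=3)[:,:,::-1])
E
```

```text
3.7 [540.0871217   41.32211857 150.31900053]
```

View pics/c1.png

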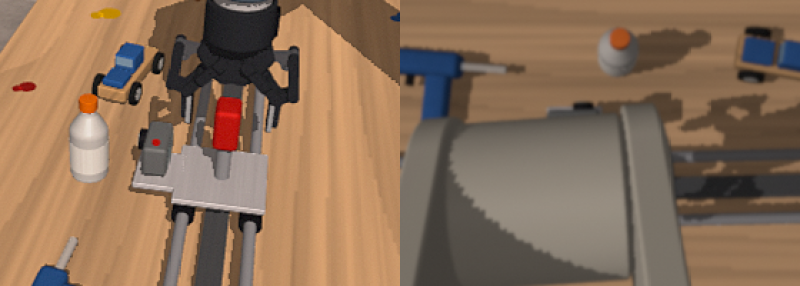

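The grip sits centred between the open fingers and is fully visible in the side view. The top view is blocked by the arm. Next I close on the grip.

Call:
{"api": "play_rows", "payload": {"moves": [[[0,0,0],[0,0,0],0],[[0,0,0],[0,0,0],0],[[0,0,0],[0,0,0],0],[[0,0,0],[0,0,0],0],[[0,0,0],[0,0,0],0]], "squeeze": 30}}

```text
clock: 4.3
eef_pos: [541.1, 40.9, 150.5]
tcp_rot: [3.139, -0.0, 1.595]
contact_force: [3.5, 1.2, 1.0]
opening: 0.347
```

Call:
{"api": "play_rows", "payload": {"moves": [[[0,0,0],[0,0,0],0],[[0,0,0],[0,0,0],0],[[0,0,0],[0,0,0],0]]}}

```text
clock: 4.6
eef_pos: [541.1, 40.9, 150.5]
tcp_rot: [3.139, -0.0, 1.595]
contact_force: [4.7, -0.8, 1.8]
opening: 0.352
```

Call:
{"api": "play_rows", "payload": {"moves": [[[0.01,0.001,0],[0,0,0],0],[[0.02,0,0],[0,0,0],0],[[0.03,0,0],[0,0,0],0],[[0.03,0,0],[0,0,0],0],[[0.03,0,0],[0,0,0],0],[[0.03,0,0],[0,0,0],0]]}}

```text
clock: 5.2
eef_pos: [537.5, 192.2, 150.5]
tcp_rot: [3.141, -0.0, 1.595]
contact_force: [5.4, -0.3, 1.8]
opening: 0.346
```

```bash
cat >> h.py <<'E'
def redside(f,y0=0):
    m=red(f["pixels"]); c,s=blob(m,(270,130,370,419)); 
    return c,s
def meas(f):
    "slider y (mm) of grip from side view: lower edge of red at z=118"
    c,s=redside(f); k=red(f["pixels"])
    P=onplane(f,c,145); return P,c,s,onplane(f,(c[0],s[1]+s[3]-.5),118)
E
cat > look.py <<'E'
from rig import *
from h import *
s0=sense();f=grab_frame("side");P,c,s,Q=meas(f)
print("t",s0['clock'],"tcp",s0['eef_pos'].round(1),"F",s0['contact_force'].round(1),"open",round(s0['opening'],2))
print("cen",P.round(1),"low",Q.round(1),"px",c.round(1),s)
E
python3 - <<'E'
from h import *
for n in(0,1): print([np.round(v,1) for v in meas(dict(np.load(f'pics/side{n}.npz')))])
E
python3 look.py
```

```text
[array([540.9,  43.9, 145. ]), array([338.5, 216. ]), array([329, 198,  20,  38, 627], dtype=int32), array([536.7,  61.2, 118. ])]
[array([540.5,  44.2, 145. ]), array([338.7, 216.2]), array([329, 198,  20,  38, 638], dtype=int32), array([536.4,  61.1, 118. ])]
t 5.2 tcp [537.5 192.2 150.5] F [ 5.4 -0.3  1.8] open 0.35
cen [537.2 195.7 145. ] low [533.3 211.1 118. ] px [330.5 275.9] [319 254  24  44 841]
```

Call:
{"api": "play_rows", "payload": {"moves": [[[0.02,0.001,0],[0,0,0],0],[[0.03,0,0],[0,0,0],0],[[0.03,0,0],[0,0,0],0],[[0.03,0,0],[0,0,0],0],[[0.02,0,0],[0,0,0],0],[[0.008,0,0],[0,0,0],0],[[0,0,0],[0,0,0],0],[[0,0,0],[0,0,0],0],[[0,0,0],[0,0,0],0]]}}

```text
clock: 6.15
eef_pos: [534.2, 329.0, 150.5]
tcp_rot: [-3.14, 0.0, 1.595]
contact_force: [-3.8, -0.6, 8.5]
opening: 0.347
```

```bash
python3 look.py; python3 - <<'E'
from rig import *
from h import *
f=grab_frame("top"); cv2.imwrite("pics/t2.png",f["pixels"][150:350,0:280,::-1])
f=grab_frame("side"); cv2.imwrite("pics/s2.png",f["pixels"][:,:,::-1])
E
```

```text
t 6.15 tcp [534.2 329.  150.5] F [-3.8 -0.6  8.5] open 0.35
cen [533.9 332.5 145. ] low [529.9 348.4 118. ] px [320.8 349.1] [ 308  323   27   52 1143]
```

View pics/s2.png

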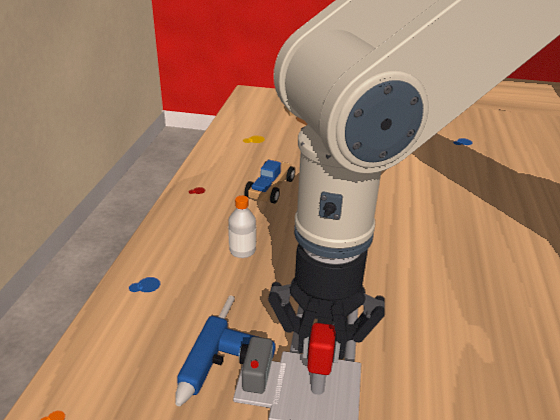

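The grip is held near the +y end at slider y ≈ +0.319. The red grip is at pixel (321,349), clear of the bumper and the glue gun. I'll write the glide estimator and then launch.

```bash
cat > ride.py <<'E'
import sys,json,os
from rig import *
from h import *
from scipy.optimize import least_squares
u=np.array([-.0247,.9997]);M=np.array([541,10.3]); T0,Y0=6.95,251.
s0=sense();f=grab_frame("side");P,c,s,Q=meas(f);t=s0['clock']
tcp=s0['eef_pos']; yt=(tcp[:2]-M)@u; y=(P[:2]-M)@u-3.2; yl=(Q[:2]-M)@u-19.6
L=json.load(open('log.json')) if os.path.exists('log.json') else []
L.append([t,y]); json.dump(L,open('log.json','w')); A=np.array(L)
def pos(p,t):
    y0,v0,m=p;k=.12/m;vf=4/.12   # mm/s
    d=t-T0; return y0-((v0+vf)*(1-np.exp(-k*d))/k-vf*d)
res=lambda p:np.r_[(pos(p,A[:,0])-A[:,1])/1.5,(p[0]-Y0)/2,(p[1]-145)/4,(p[2]-.9)/.25]
p=least_squares(res,[Y0,145,.9]).x
print("t",t,"tcp y",yt.round(1),tcp.round(1),"car cen",y.round(1),"low",yl.round(1),"F",s0['contact_force'].round(1),"open",round(s0['opening'],2))
print("fit",p.round(2),"resid",(pos(p,A[:,0])-A[:,1]).round(1))
tt=t+.05+.1*np.arange(0,13); Y=pos(p,tt); print("offset of car from tcp at next start",(Y[0]-yt).round(1)); print("y",Y.round(0)); print("steps",np.diff(Y).round(1))
E
ls log.json 2>/dev/null
python3 -c "
from rig import *;s=sense();print(s['clock'],s['eef_pos'],s['contact_force'])"
```

```text
6.3 [534.24454619 328.79330717 150.49269923] [-3.94762113  0.06668422  9.29853467]
```

Call:
{"api": "play_rows", "payload": {"moves": [[[-0.004,-0.0005,0],[0,0,0],0],[[-0.008,0,0],[0,0,0],0],[[-0.012,0,0],[0,0,0],0],[[-0.0145,0,0],[0,0,0],0],[[-0.0145,0,0],[0,0,0],0],[[-0.0145,0,0],[0,0,0],0],[[-0.0144,0,0],[0,0,0],100],[[-0.0142,0,0],[0,0,0],100],[[-0.014,0,0],[0,0,0],100],[[-0.0137,0,0],[0,0,0],100],[[-0.0135,0,0],[0,0,0],100],[[-0.0132,0,0],[0,0,0],100]]}}

```text
clock: 7.5
eef_pos: [538.1, 177.2, 149.9]
tcp_rot: [-3.141, 0.0, 1.595]
contact_force: [-0.5, 0.4, 0.6]
opening: 1.0
```

```bash
sed -i 's/Y0=6.95,251./Y0=6.95,244./' ride.py; python3 ride.py
```

```text
t 7.5 tcp y 166.9 [538.1 177.2 149.9] car cen 167.5 low 168.6 F [-0.5  0.4  0.6] open 1.0
fit [243.92 145.16   0.9 ] resid [0.]
offset of car from tcp at next start -5.9
y [161. 148. 135. 122. 110.  98.  86.  74.  63.  51.  40.  29.  18.]
steps [-13.  -12.8 -12.6 -12.4 -12.2 -12.  -11.8 -11.6 -11.4 -11.2 -11.  -10.8]
```

Call:
{"api": "play_rows", "payload": {"moves": [[[-0.015,0,0],[0,0,0],100],[[-0.0148,0,0],[0,0,0],100],[[-0.0136,0,0],[0,0,0],100],[[-0.0129,0,0],[0,0,0],100],[[-0.0122,0,0],[0,0,0],100],[[-0.012,0,0],[0,0,0],100],[[-0.0118,0,0],[0,0,0],100],[[-0.0118,0,0],[0,0,0],100]]}}

```text
clock: 8.35
eef_pos: [540.7, 73.4, 150.0]
tcp_rot: [-3.142, -0.0, 1.595]
contact_force: [-0.0, -0.7, 0.3]
opening: 0.999
```

```bash
python3 ride.py
```

```text
t 8.35 tcp y 63.0 [540.7  73.4 150. ] car cen 66.6 low 66.6 F [-0.  -0.7  0.3] open 1.0
fit [243.54 144.73   0.77] resid [ 0.5 -0.2]
offset of car from tcp at next start -2.2
y [ 61.  50.  40.  29.  19.   9.  -0. -10. -19. -28. -37. -46. -54.]
steps [-10.7 -10.5 -10.3 -10.1  -9.9  -9.7  -9.5  -9.3  -9.1  -8.9  -8.7  -8.5]
```

Call:
{"api": "play_rows", "payload": {"moves": [[[-0.0115,-0.0005,0],[0,0,0],100],[[-0.0112,0,0],[0,0,0],100],[[-0.0106,0,0],[0,0,0],100],[[-0.0102,0,0],[0,0,0],100],[[-0.0099,0,0],[0,0,0],100],[[-0.0097,0,0],[0,0,0],100],[[-0.0095,0,0],[0,0,0],100],[[-0.0093,0,0],[0,0,0],100]]}}

```text
clock: 9.2
eef_pos: [542.2, -8.4, 150.0]
tcp_rot: [-3.142, -0.0, 1.595]
contact_force: [0.6, -0.6, -0.1]
opening: 1.003
```

```bash
python3 ride.py
```

```text
t 9.2 tcp y -18.7 [542.2  -8.4 150. ] car cen -18.7 low -18.4 F [ 0.6 -0.6 -0.1] open 1.0
fit [243.52 144.88   0.76] resid [ 0.5 -0.1 -0. ]
offset of car from tcp at next start -4.6
y [ -23.  -32.  -41.  -50.  -58.  -66.  -74.  -82.  -90.  -97. -104. -112.
 -118.]
steps [-8.9 -8.8 -8.6 -8.4 -8.2 -8.  -7.8 -7.7 -7.5 -7.3 -7.1 -7. ]
```

Tracking is good. I'll keep riding.

Call:
{"api": "play_rows", "payload": {"moves": [[[-0.0108,-0.0005,0],[0,0,0],100],[[-0.0106,0,0],[0,0,0],100],[[-0.0094,0,0],[0,0,0],100],[[-0.0084,0,0],[0,0,0],100],[[-0.0082,0,0],[0,0,0],100],[[-0.008,0,0],[0,0,0],100],[[-0.0078,0,0],[0,0,0],100],[[-0.0077,0,0],[0,0,0],100],[[-0.0075,0,0],[0,0,0],100],[[-0.0073,0,0],[0,0,0],100]]}}

```text
clock: 10.25
eef_pos: [543.9, -93.9, 150.0]
tcp_rot: [3.142, 0.0, 1.595]
contact_force: [-0.8, -0.1, -0.6]
opening: 0.998
```

```bash
python3 ride.py
```

```text
t 10.25 tcp y -104.2 [543.9 -93.9 150. ] car cen -105.6 low -107.5 F [-0.8 -0.1 -0.6] open 1.0
fit [243.47 144.41   0.77] resid [ 0.6 -0.1 -0.3  0.1]
offset of car from tcp at next start -4.8
y [-109. -116. -123. -130. -137. -143. -150. -156. -162. -168. -174. -179.
 -185.]
steps [-7.1 -7.  -6.8 -6.7 -6.5 -6.4 -6.2 -6.1 -5.9 -5.8 -5.6 -5.5]
```

Call:
{"api": "play_rows", "payload": {"moves": [[[-0.009,0,0],[0,0,0],100],[[-0.0088,0,0],[0,0,0],100],[[-0.0078,0,0],[0,0,0],100],[[-0.0067,0,0],[0,0,0],100],[[-0.0065,0,0],[0,0,0],100],[[-0.0064,0,0],[0,0,0],100],[[-0.0062,0,0],[0,0,0],100],[[-0.0061,0,0],[0,0,0],100],[[-0.0059,0,0],[0,0,0],100],[[-0.0058,0,0],[0,0,0],100],[[-0.0056,0,0],[0,0,0],100],[[-0.0055,0,0],[0,0,0],100]]}}

```text
clock: 11.5
eef_pos: [545.8, -174.0, 150.0]
tcp_rot: [-3.142, -0.0, 1.595]
contact_force: [-0.0, -0.7, -0.6]
opening: 0.998
```

```bash
python3 ride.py
```

```text
t 11.5 tcp y -184.4 [ 545.8 -174.   150. ] car cen -185.7 low -187.2 F [-0.  -0.7 -0.6] open 1.0
fit [243.38 144.02   0.78] resid [ 0.6  0.1 -0.3 -0.2  0.2]
offset of car from tcp at next start -3.9
y [-188. -194. -199. -204. -209. -214. -218. -223. -227. -232. -236. -240.
 -244.]
steps [-5.3 -5.2 -5.1 -5.  -4.8 -4.7 -4.6 -4.5 -4.3 -4.2 -4.1 -4. ]
```

Call:
{"api": "play_rows", "payload": {"moves": [[[-0.0073,0,0],[0,0,0],100],[[-0.0069,0,0],[0,0,0],100],[[-0.0051,0,0],[0,0,0],0],[[-0.005,0,0],[0,0,0],0],[[-0.0048,0,0],[0,0,0],0],[[-0.0047,0,0],[0,0,0],0],[[-0.0046,0,0],[0,0,0],0],[[-0.0045,0,0],[0,0,0],0],[[-0.0045,0,0],[0,0,0],0],[[-0.0045,0,0],[0,0,0],0]], "squeeze": 30}}

```text
clock: 12.55
eef_pos: [547.5, -225.8, 150.1]
tcp_rot: [3.141, 0.0, 1.595]
contact_force: [5.4, 0.5, -1.1]
opening: 0.347
```

```bash
python3 ride.py
```

```text
t 12.55 tcp y -236.2 [ 547.5 -225.8  150.1] car cen -234.1 low -237.4 F [ 5.4  0.5 -1.1] open 0.35
fit [243.61 144.67   0.77] resid [ 0.6 -0.2 -0.5 -0.   0.9 -0.6]
offset of car from tcp at next start -0.4
y [-237. -241. -245. -248. -252. -255. -259. -262. -265. -269. -272. -275.
 -277.]
steps [-4.  -3.9 -3.8 -3.7 -3.5 -3.4 -3.3 -3.2 -3.1 -3.  -2.9 -2.8]
```

Call:
{"api": "play_rows", "payload": {"moves": [[[-0.004,0.001,0],[0,0,0],0],[[-0.005,0,0],[0,0,0],0],[[-0.006,0,0],[0,0,0],0],[[-0.006,0,0],[0,0,0],0],[[-0.006,0,0],[0,0,0],0],[[-0.006,0,0],[0,0,0],0],[[-0.006,0,0],[0,0,0],0],[[-0.006,0,0],[0,0,0],0],[[-0.006,0,0],[0,0,0],0],[[-0.006,0,0],[0,0,0],0],[[-0.005,0,0],[0,0,0],0],[[-0.004,0,0],[0,0,0],0],[[-0.003,0,0],[0,0,0],0],[[-0.002,0,0],[0,0,0],0],[[-0.0012,0,0],[0,0,0],0],[[-0.001,0,0],[0,0,0],0],[[0,0,0],[0,0,0],0],[[0,0,0],[0,0,0],0],[[0,0,0],[0,0,0],0],[[0,0,0],[0,0,0],0]]}}

```text
clock: 14.6
eef_pos: [549.3, -299.0, 150.1]
tcp_rot: [-3.141, 0.0, 1.595]
contact_force: [-2.5, -0.2, 5.3]
opening: 0.347
```

```bash
python3 look.py; python3 - <<'E'
from rig import *
from h import *
f=grab_frame("side");cv2.imwrite("pics/s3.png",f["pixels"][:,:,::-1])
g=grab_frame("top");np.savez("pics/t3.npz",**g)
cv2.imwrite("pics/c3.png",cv2.resize(np.hstack([f["pixels"][70:270,240:440],g["pixels"][170:370,340:560]]),(800,381),interpolation=3)[:,:,::-1])
E
```

```text
t 14.6 tcp [ 549.3 -299.   150.1] F [-2.5 -0.2  5.3] open 0.35
cen [ 547.2 -258.3  145. ] low [ 546.3 -280.5  118. ] px [349.7 135.7] [343 130  14  13 164]
```

View pics/c3.png

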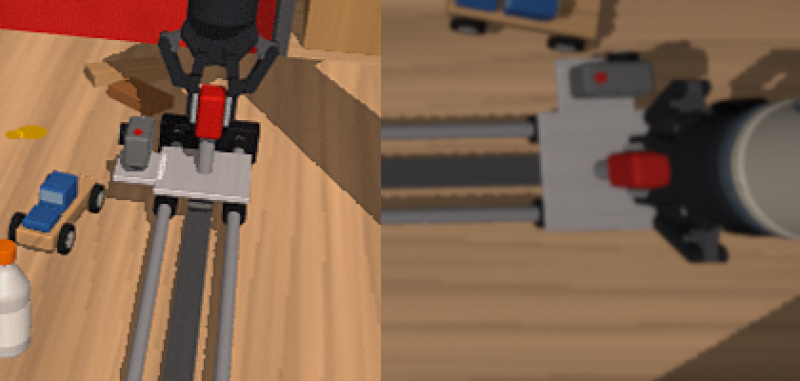

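The carriage is held at the far end. The grip is at about (350,137) in the side view, and the plate covers the mark in the top view. I'll release, rise and verify.

Call:
{"api": "play_rows", "payload": {"moves": [[[0,0,0],[0,0,0],100],[[0,0,0],[0,0,0],100],[[0,0,0],[0,0,0],100],[[0,0,0],[0,0,0],100],[[0,0,0],[0,0,0],100],[[0,0,0],[0,0,0],100],[[0,0,-0.01],[0,0,0],100],[[0,0,-0.02],[0,0,0],100],[[0,0,-0.02],[0,0,0],100],[[0,0,-0.02],[0,0,0],100],[[0,0,-0.02],[0,0,0],100],[[0,0,-0.02],[0,0,0],100],[[0,0,-0.02],[0,0,0],100],[[0,0,0],[0,0,0],100]]}}

```text
clock: 16.15
eef_pos: [551.2, -299.3, 283.8]
tcp_rot: [3.137, 0.003, 1.595]
contact_force: [0.6, -0.2, 0.3]
opening: 1.0
```

```bash
python3 - <<'E'
from rig import *
from h import *
for i in range(2):
    f=grab_frame("side");g=grab_frame("top")
    c,s=blob(red(f["pixels"]),(320,90,380,200)); print("side",c,s,onplane(f,c,145),onplane(f,(c[0],s[1]+s[3]-.5),118))
    c,s=blob(red(g["pixels"]),(400,220,500,300)); print("top",c,s,onplane(g,c,150),onplane(g,(s[0]-.5+s[2],c[1]),172),onplane(g,(s[0]-.5,c[1]),172))
p=g["pixels"].astype(int); r=p[280,400:440].sum(1); print(r)
j=400+np.argmax(abs(np.diff(p[275:285,400:440].sum((0,2))))); print("edge",j,onplane(g,(j+.5,280),68))
T=np.load('pics/top0.npz')["pixels"].astype(int); d=np.diff(T[275:285,220:310].sum((0,2)));
for a,n in((220,220),(270,270)):
    q=np.diff(T[275:285,a:a+40].sum((0,2))); k=a+np.argmax(abs(q)); print(k,onplane(g,(k+.5,280),68))
cv2.imwrite("pics/c4.png",cv2.resize(np.hstack([f["pixels"][70:270,240:440],g["pixels"][170:370,340:560]]),(800,381),interpolation=3)[:,:,::-1])
E
```

```text
side [350.17877095 128.34357542] [343 115  15  28 358] [ 549.02307808 -294.35560951  145.        ] [ 545.1561437  -280.74755302  118.        ]
top [479.11423221 259.44382022] [460 251  37  17 534] [ 547.30497155 -301.7778794   150.        ] [ 547.39200547 -317.04863036  172.        ] [ 547.16340562 -261.44774405  172.        ]
side [350.23163842 128.36440678] [343 115  15  28 354] [ 548.90221921 -294.27987674  145.        ] [ 545.04332344 -280.77529556  118.        ]
top [479.13157895 259.46240602] [460 251  37  17 532] [ 547.27636018 -301.80305383  150.        ] [ 547.36428431 -317.04670224  172.        ] [ 547.13567679 -261.4461596   172.        ]
[253 253 256 253 254 256 258 257 259 262 260 259 260 258 260 262 262 262
 261 265 261 254 212 144 142 235 332 376 378 375 373 371 374 369 371 373
 370 370 373 372]
edge 424 [ 511.33510333 -244.52808931   68.        ]
231 [509.8850207  93.4200051  68.       ]
293 [510.35138787 -15.26890224  68.        ]
```

View pics/c4.png

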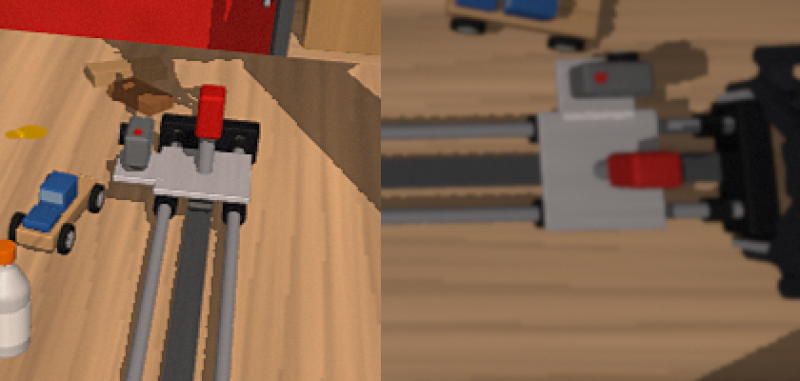

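```bash
python3 - <<'E'
from rig import *
s=sense();print(s['clock'],s['contact_force'].round(1));print(sign_off())
E
```

```text
16.35 [ 0.2  0.1 -0.2]
the job is handed in; nothing more can be done
None
```

I made the tracking shot, parked the carriage on the mark at the −y end and handed the job in at 16.35 s. `sign_off()` gave no verdict.

- **Pull-back and launch:** I took the carriage by the red grip, drew it to slider y ≈ +0.319 m and launched it at about 0.145 m/s. Release was at about 6.95 s.
- **Ride:** I rode along with the gripper open until about 11.75 s, roughly 4.8 s in all; the gripper read fully open by 7.5 s. The five side-camera checks put the tool point within about 6 mm of the grip. The force reading showed no contact at any of them, and the carriage was still doing about 0.05 m/s at the end.
- **Catch and park:** I caught it at y ≈ −0.22 m, drew it slowly to the mark, let go and rose clear. It never came closer than about 40 mm to a bumper position.

**Last checks:**
- The carriage was in the same place in two looks 0.1 s apart, and the gripper was clear above the grip with near-zero force.
- The two cameras disagree slightly on the parked place: the top view gives −0.305 to −0.311 m and the side view about −0.314 m. Their average is close to the mark at −0.310 m, so expect an error of a few millimetres.
- The wooden car and glue bottle look untouched in the last pictures. The glue gun was last seen lying undisturbed just before the launch, and I did not look at it again.

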